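Close and latch the sliding-lid store box

TASK

Close up the wooden store box with the roll of masking tape left inside: push its sliding lid fully shut with the fingertips, then swing the red catch all the way round until it lies square across the lid behind the dark batten. Just push: do not lift the box or shove it along the bench, keep the catch clear until the lid is shut, and leave everything else alone.

Things in the scene. Friction and masses are not known exactly. Their poses are not given: they have to be found in the camera images.
- store_box: Open-topped wooden store box, 150 x 280 x 70 mm (its x, y, z), loose on the worktop on rubber feet, about 2.6 kg. Origin: centre of its underside; z up; its lid slides out along +y, past the lower +y end wall. Its two long sides end in lips, top 70.5 mm above the worktop, which cover the box's x from 52 to 75 mm on both sides and hold the lid's edges; the lid's upper face is 65.5 mm above the worktop. It slides along the worktop if pushed with more than some 12 to 25 N
- lid (a joint): plywood sliding lid, how far it stands open, m: 0 = shut against its stop, 0.14 = farthest out. It moves along the box's y (opening to +y, shutting to -y) with about 1.5 N of friction and stays where it is left
- lid_batten (a point): middle of the +y face of the dark wooden batten that is fixed on the lid as a finger stop: 70 mm long along the box's x, 14 mm thick along y, from 65 to 86 mm above the worktop. The point moves with the lid, 75.5 mm above the worktop, and lies 35 mm on the +y side of the box's origin when the lid is shut; the batten lies on the -y side of the point. Its axes are the box's
- catch (a joint): red swivel catch on the far (+x) side of the box, a flat bar turning about an upright screw; rad: 0 = at its stop, square across the lid, pointing to the box's -x, just behind (on the +y side of) the shut lid's batten, so that the lid cannot slide out; pi/2 = along the box's side, pointing to +y, clear of the lid; limit 1.8. Seen from above it turns anticlockwise from open to shut. Friction 0.03 N m; stays where it is left
- catch_tip (a point): end of the catch's bar, 78 mm from the pivot, at the bar's half height; the bar is 14 mm wide and 16 mm high, from 72.5 to 88.5 mm above the worktop. x axis: from the tip to the pivot
- catch_pivot (a point): axis of the catch's screw, at the bar's half height (80.5 mm); fixed in the box 64 mm to +x and 45 mm to +y of its origin
- masking_tape: cream roll of masking tape, diameter 90 mm, 25 mm high, lying flat inside the box at its -y end, below the lid; origin at the centre of its underside. Leave it in the box
- yellow_tape: bystander: yellow roll of tape, diameter 96 mm, 19 mm high, lying flat; origin at the centre of its underside
- sanding_block: bystander: brown sanding block 66 x 110 x 33 mm; origin at the centre of its underside
- red_carton: bystander: red and white carton of screws 80 x 62 x 45 mm; origin at the centre of its underside
- spring_clamp: bystander: black spring clamp 62 x 111 x 23 mm, lying flat; origin at the centre of its underside
- toggle_jig: bystander: plywood clamping jig, about 140 x 245 mm (x, y) and 95 mm high, to the right of the box, fixed to the worktop; origin at the middle of the underside
- toggle_jig_lever (a joint): the jig's red lever, rad; 0 = lying down, clamped, as it starts and shall stay
Not all that is in view belongs to the job. What is shaped like the masking_tape but pink is not meant.

How it is judged:
By the outcome, as a careful person would: the job done as asked, in the order asked, and still so for the second after the job is handed in, with the robot touching nothing.
It also fails if it takes over 43 s, if anything falls off the work surface, if the arm or the gripper's body presses on something with over 40 N, if the wrist force passes 120 N, or if a joint passes its speed limit or range.

ROBOT

A 6-joint arm with a two-finger parallel gripper is mounted at the origin on a cart in front of the work surface, level with it; the furniture and walls round the work are solid. World frame = base frame: x ahead of the robot, y to its left, z up, the work surface at z = 0. Lengths are in m, angles in degrees, forces in N, time in s.
With the tool pointing down it reaches from about 0.4 to 0.825 m from the base axis. Payload 7 kg.
Tool frame: the origin (TCP) lies between the finger pads; the fingertips stand 22 mm ahead of it and the grasp point (between the pads) lies 3 mm ahead of it; z points along the fingers, y is the line along which they close (so a half turn about z gives the same grasp; the last joint's range is limited). The gripper opens to 88 mm and grips with 3 to 60 N. Pads are 19 mm wide; open, the fingers measure 130 mm over their backs; the gripper's body (78 mm by 193 mm) begins 47 mm behind the grasp point.
Start: joints at [-56.373, 20.546, 0.682, 0, -70.136, -16.507], TCP at [0.199, -0.645, 0.249] pointing down, gripper open.
Joint ranges: [-176.03, 176.03], [-82.01, 121.73], [-58.28, 71.71], [-173.87, 95.51], [-174.79, -0.11], [-173.66, 173.66]. Speed limits (degrees/s): [136.94, 136.94, 172.46, 180, 180, 180].

INTERFACE

Orientations are given as [roll, pitch, yaw] about the fixed x, y, z axes, in that order (R = Rz(yaw) Ry(pitch) Rx(roll)).
In Python, from plant import ctrl gives the robot as it stands.
- The arm moves only by the tool apply_moves, never from a script. Its argument "targets" is a list of rows, each an object with "travel": the shift along the tool's x, y, z in mm, a list of three; "roll": the turn about the tool's z in degrees; "jaw": the finger opening in mm, from 0 to 87.6. In form: [{"travel": [tx, ty, tz], "roll": roll, "jaw": jaw}, ...]. A call has 1 to 10 rows; each row shifts and turns the commanded pose from where the row before left it, along the tool's axes as they then stand; what a row does not reach is not made up. A row lasts 1/10 s, in which the tool goes at most 50 mm and 8.59 degrees, less where a joint would pass 70% of its speed; a pose out of reach is approached as far as the arm can. A call with a gripper value outside its range is refused whole. The fingers move at their own pace and stop on an object; the grip force is fixed at half the most. Time passes only in rows, so rows that do not move let the fingers close. It gives the time, the measured TCP pose, the force, the opening and the grip force at its end, in the units of the state.
- ctrl.get_obs(): the state, without advancing time (a new reading comes with each control period).
- ctrl.snapshot(name): name is "scene" or "side" or "wrist"; returns the picture (384x512x3 uint8, red, green, blue); there is no depth.
- ctrl.calibration(name): a dict with "K" (3x3 intrinsics, pixels), "extrinsics" (4x4, takes a point from camera to world coordinates); the wrist camera has in their place "hand_eye" (4x4, takes a point from camera to tool coordinates, whose origin is the TCP and whose axes are the flange's). Camera axes: x right, y down, z forward; pixel columns grow to the right and rows downward; lengths in m; the calibration is good to about 2 mm. A picture is of the moment at which its call begins: read the wrist's pose just before it. calibration takes no time and is no camera call.
- ctrl.close_job(): hands the job in; it is judged then, once.
The state is a dict: "clock": time; "joint_pos": joint angles; "qvel": joint speeds; "tau": joint torques, N m; "tool_pos": TCP position; "orientation": TCP orientation; "force": force on the tool from outside, world axes, zero at the start; "moment": the same for the moment, N m; "opening": finger opening in m; "gripper_force": force on a finger pad.
Only numpy, scipy, OpenCV 4.12 (cv2) and the standard library are available. Lean on these libraries where they do the work, as an engineer would, in place of code of your own. Each camera call takes 0.05 s, during which the arm holds its last target. There are 200 camera calls.

## Working session

There is one attempt and no reset: what is moved stays moved. The work goes in short steps, Python scripts to look and compute and a tool call to move; the robot and the scene stay as the last step left them, time stands still between calls to the robot, and variables do not carry over. Pictures are saved under pics/ and viewed, at most 10 in all, crops included, and the job is handed in when it is done.

Besides the shell and the picture viewer there is one more tool, called after "Emit:" as name(argument=value, ...), one argument or row to a line, values as JSON. apply_moves: Moves the arm, as the interface text tells. Its arguments: {"type":"object","properties":{"targets":{"type":"array","items":{"type":"object","properties":{"travel":{"type":"array","items":{"type":"number"}},"roll":{"type":"number"},"jaw":{"type":"number"}}}}},"required":["targets"]}

```bash
mkdir -p pics
python3 - <<'E'
from plant import ctrl
import cv2,numpy as np
o=ctrl.get_obs();print(o)
for n in("scene","side"):
    cv2.imwrite(f"pics/{n}0.png",ctrl.snapshot(n)[:,:,::-1]);c=ctrl.calibration(n);print(n,np.round(c["K"],2).tolist(),np.round(c["extrinsics"],4).tolist())
print(ctrl.calibration("wrist"))
a=cv2.imread("pics/scene0.png");b=cv2.imread("pics/side0.png")
E
```

```text
{'clock': 0.0, 'joint_pos': array([-5.63737817e+01,  2.05895182e+01,  6.33788770e-01, -2.16990821e-02,
       -7.01341316e+01, -1.65048295e+01]), 'qvel': array([ 0.01444302, -0.08699674, -0.10530653,  0.0510599 , -0.03465608,
       -0.11412586]), 'tau': array([ 1.96751098e-03, -5.82718635e+01,  2.93060446e+01,  6.99743092e+00,
        6.93333917e-03, -1.54333497e-04]), 'tool_pos': array([ 0.19854992, -0.64466768,  0.24763943]), 'orientation': array([ 1.79908046e+02, -5.97375543e-03, -1.62885996e+02]), 'force': array([0.26707408, 0.18883506, 0.17080761]), 'moment': array([-0.01425627,  0.07628366,  0.01758519]), 'gripper_force': 0.0, 'opening': 0.0873748834356851}
scene [[442.96, 0.0, 257.07], [0.0, 442.96, 189.1], [0.0, 0.0, 1.0]] [[-0.5616, -0.4435, 0.6985, -0.5499], [-0.8273, 0.2884, -0.482, 0.7553], [0.0123, -0.8486, -0.5289, 0.8743], [0.0, 0.0, 0.0, 1.0]]
side [[499.48, 0.0, 256.45], [0.0, 499.48, 188.79], [0.0, 0.0, 1.0]] [[0.7981, -0.4122, 0.4395, -0.2411], [-0.6023, -0.5242, 0.6021, -0.9833], [-0.0178, -0.7452, -0.6666, 1.198], [0.0, 0.0, 0.0, 1.0]]
{'K': array([[345.35238133,   0.        , 253.8374626 ],
       [  0.        , 345.35238133, 189.87137795],
       [  0.        ,   0.        ,   1.        ]]), 'hand_eye': array([[ 1.93898935e-04, -9.62477099e-01, -2.71362848e-01,
         7.26798341e-02],
       [ 9.99999971e-01,  1.47532357e-04,  1.91265731e-04,
        -3.49422415e-04],
       [-1.44054086e-04, -2.71362877e-01,  9.62477100e-01,
        -1.36577325e-01],
       [ 0.00000000e+00,  0.00000000e+00,  0.00000000e+00,
         1.00000000e+00]])}
```

View pics/scene0.png

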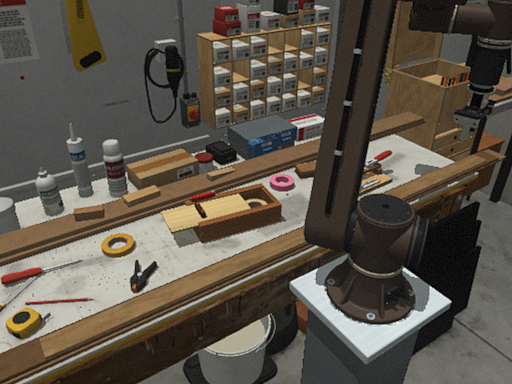

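View pics/side0.png

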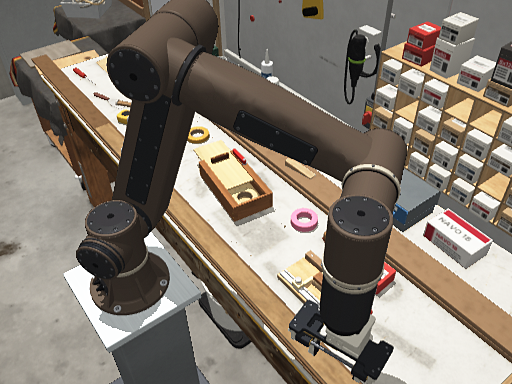

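The scene view shows the box at about (237,212): lid overhanging to the left, dark batten at (208,208), red bar at (203,197). In the side view the batten is at (220,157) and the red bar at (239,156).
Possible mix-ups for the catch (scene pixels): red bar on the box (203,197), jig lever (378,157), red screwdriver (25,275). For the tape: cream roll in the box (257,203), pink roll (283,182), yellow roll (118,245). I choose (203,197) as the catch and (257,203) as the tape, and check both in one close crop.

Run:
```python
import cv2,numpy as np
a=cv2.imread("pics/scene0.png")[172:252,150:300];b=cv2.imread("pics/side0.png")[130:230,180:290]
a=cv2.resize(a,None,fx=5.3,fy=5.3,interpolation=2)[:300*2];b=cv2.resize(b,None,fx=5.3,fy=5.3,interpolation=2)
a=cv2.resize(a,(795,424))
s=cv2.resize(cv2.imread("pics/side0.png")[130:230,180:290],(440,400),interpolation=2)
c=cv2.resize(cv2.imread("pics/scene0.png")[172:252,155:290],(675,400),interpolation=2)
c=cv2.resize(cv2.imread("pics/scene0.png")[172:252,155:290],(540,320),interpolation=2);s=cv2.resize(s,(308,280))
out=np.zeros((600,800,3),np.uint8);out[:320,:540]=c;out[320:,:308]=s
cv2.imwrite("pics/crop.png",out)
```

```text
(no output)
```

View pics/crop.png

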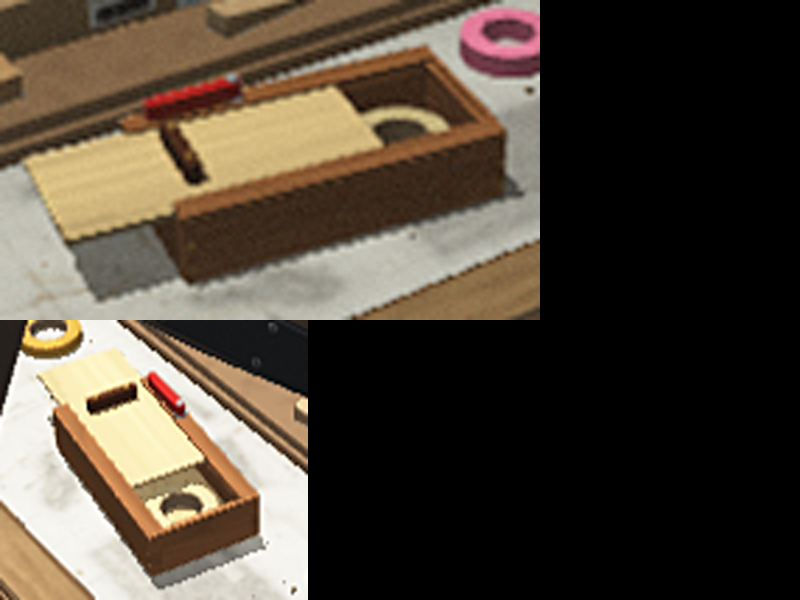

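The crop confirms the choice. The red bar lies along the far lip, silver screw on its −y end, pointing to +y (open), and the cream roll is in the box's −y end. The lid is clearly open.

```bash
cat > h.py <<'E'
from plant import ctrl
import numpy as np, cv2
from scipy.spatial.transform import Rotation as R
def cam(n,o=None):
    c=ctrl.calibration(n)
    if n!="wrist": return c["K"],c["extrinsics"]
    T=np.eye(4);T[:3,:3]=R.from_euler("xyz",o["orientation"],degrees=True).as_matrix();T[:3,3]=o["tool_pos"]
    return c["K"],T@c["hand_eye"]
def ray(KE,p,z):
    K,E=KE;d=E[:3,:3]@np.linalg.inv(K)@np.array([p[0],p[1],1.]);return E[:3,3]+d*(z-E[2,3])/d[2]
E
python3 - <<'E'
from h import *
S=cam("scene");D=cam("side")
s=lambda x,y:(155+x/4-.4,172+y/4-.4)
d=lambda x,y:(180+x/2.8-.3,130+(y-320)/2.8-.3)
for n,a,b,z in[("near-y",(505,128),(148,540),.0705),("far-y",(428,48),(258,495),.0705),("near+y",(178,208),(56,410),.0705),
 ("batfar",(163,125),(135,383),.086),("batnear",(190,180),(88,400),.086),("tip",(146,100),(150,376),.0885),("pivot",(238,80),(182,408),.0885)]:
    print(n,ray(S,s(*a),z)[:2].round(3),ray(D,d(*b),z)[:2].round(3))
E
```

```text
near-y [0.395 0.008] [0.384 0.007]
far-y [ 0.533 -0.011] [ 0.532 -0.011]
near+y [0.444 0.282] [0.429 0.279]
batfar [0.53  0.249] [0.531 0.245]
batnear [0.451 0.267] [0.463 0.253]
tip [0.567 0.245] [0.553 0.242]
pivot [0.553 0.167] [0.546 0.162]
```

Emit:
apply_moves(
  targets=[
    {"travel":[0,0,0],"roll":-8,"jaw":0},
    {"travel":[0,0,0],"roll":-8,"jaw":0},
    {"travel":[0,0,0],"roll":-8,"jaw":0},
    {"travel":[0,0,0],"roll":-8,"jaw":0},
    {"travel":[0,0,0],"roll":-8,"jaw":0},
    {"travel":[0,0,0],"roll":-8,"jaw":0},
    {"travel":[0,0,0],"roll":-8,"jaw":0},
    {"travel":[0,0,0],"roll":-7.4,"jaw":0},
  ],
)

```text
clock: 0.9
tool_pos: [0.1986, -0.6448, 0.248]
orientation: [180.0, 0.1, -99.2]
force: [0.5, -0.4, -0.1]
opening: 0.0293
gripper_force: 0.0
```

Emit:
apply_moves(
  targets=[
    {"travel":[-36,-16,0],"roll":0,"jaw":0},
    {"travel":[-36,-16,0],"roll":0,"jaw":0},
    {"travel":[-36,-16,0],"roll":0,"jaw":0},
    {"travel":[-36,-16,0],"roll":0,"jaw":0},
    {"travel":[-36,-16,0],"roll":0,"jaw":0},
    {"travel":[-36,-16,0],"roll":0,"jaw":0},
    {"travel":[-36,-16,0],"roll":0,"jaw":0},
    {"travel":[-36,-16,0],"roll":0,"jaw":0},
    {"travel":[-36,-16,0],"roll":0,"jaw":0},
    {"travel":[-36,-16,0],"roll":0,"jaw":0},
  ],
)

```text
clock: 1.9
tool_pos: [0.4162, -0.3148, 0.2484]
orientation: [180.0, 0.0, -99.5]
force: [0.5, -0.2, 0.9]
opening: 0.0008
gripper_force: 0.0
```

Emit:
apply_moves(
  targets=[
    {"travel":[-36,-16,0],"roll":0,"jaw":0},
    {"travel":[-36,-16,0],"roll":0,"jaw":0},
    {"travel":[-36,-16,0],"roll":0,"jaw":0},
    {"travel":[-36,-16,0],"roll":0,"jaw":0},
    {"travel":[-36,-16,0],"roll":0,"jaw":0},
  ],
)

```text
clock: 2.4
tool_pos: [0.5248, -0.1504, 0.2484]
orientation: [180.0, 0.0, -99.5]
force: [0.6, -0.4, -0.0]
opening: 0.0005
gripper_force: 0.0
```

Emit:
apply_moves(
  targets=[
    {"travel":[-46,8,0],"roll":0,"jaw":0},
    {"travel":[-46,8,0],"roll":0,"jaw":0},
    {"travel":[-46,8,0],"roll":0,"jaw":0},
    {"travel":[-46,8,0],"roll":0,"jaw":0},
    {"travel":[-46,8,0],"roll":0,"jaw":0},
    {"travel":[-46,8,0],"roll":0,"jaw":0},
    {"travel":[-46,8,0],"roll":0,"jaw":0},
    {"travel":[-46,8,0],"roll":0,"jaw":0},
    {"travel":[-46,8,0],"roll":0,"jaw":0},
    {"travel":[-46,8,0],"roll":0,"jaw":0},
  ],
)

```text
clock: 3.4
tool_pos: [0.5206, 0.3168, 0.2484]
orientation: [180.0, -0.0, -99.5]
force: [0.5, 0.4, 0.7]
opening: 0.0006
gripper_force: 0.0
```

Emit:
apply_moves(
  targets=[
    {"travel":[0,0,0],"roll":0,"jaw":0},
    {"travel":[0,0,0],"roll":0,"jaw":0},
  ],
)

```text
clock: 3.6
tool_pos: [0.5206, 0.3159, 0.2476]
orientation: [179.9, -0.1, -99.4]
force: [-0.8, 0.1, -1.2]
opening: 0.0003
gripper_force: 0.0
```

Run:
```python
from h import *
o=ctrl.get_obs();im=ctrl.snapshot("wrist")[:,:,::-1]
cv2.imwrite("pics/w1.png",im);print(o)
```

```text
{'clock': 3.6, 'joint_pos': array([ 4.95989281e+01,  1.44793996e+01, -8.05427759e+00, -1.20421379e-02,
       -6.75691383e+01, -5.89664427e+01]), 'qvel': array([-1.62545796, -1.29421234, -1.08600144,  0.00757596, -0.06625388,
        0.23248414]), 'tau': array([ 1.13824937e+00, -4.85050821e+01,  2.93965691e+01,  6.91424042e+00,
        3.99990147e-02, -9.29245516e-02]), 'tool_pos': array([0.52061081, 0.31587278, 0.24755033]), 'orientation': array([ 1.79937464e+02, -8.23651647e-02, -9.93720746e+01]), 'force': array([-0.76955823,  0.12590698, -1.20041512]), 'moment': array([-0.02448793,  0.11733887, -0.03863944]), 'gripper_force': 0.0, 'opening': 0.0003043418513198118}
```

View pics/w1.png

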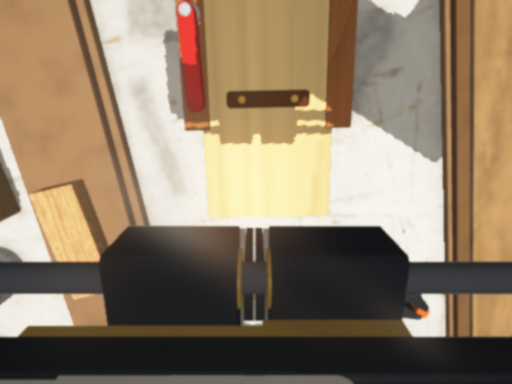

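The wrist view shows the batten at (227–309, 91–106), the red catch from its screw at (184,9) to its tip at (196,110), and the lip ends at (185,129) and (352,127). The lid's +y end is at row 216.

Run:
```python
from h import *
o=ctrl.get_obs();W=cam("wrist",o)
for n,p,z in[("lipendfar",(185,129),.0705),("lipendnear",(352,127),.0705),("near lip up",(356,0),.0705),("far lip inner end",(208,129),.0705),("batTLfar+y",(228,107),.086),("batnear+y",(309,105),.086),("batfar-y",(227,92),.086),("pivot",(184,9),.0885),("tip",(196,111),.0885),("tip72",(196,111),.0725),("lidend L",(207,217),.0655),("lidend R",(329,216),.0655)]:
    print(n,ray(W,p,z)[:2].round(4))
```

```text
lipendfar [0.5754 0.2635]
lipendnear [0.4269 0.2863]
near lip up [0.4147 0.1843]
far lip inner end [0.5549 0.2669]
batTLfar+y [0.5325 0.2505]
batnear+y [0.465 0.26 ]
batfar-y [0.5311 0.2384]
pivot [0.5523 0.1721]
tip [0.5593 0.2492]
tip72 [0.562  0.2496]
lidend L [0.5737 0.3509]
lidend R [0.4555 0.3695]
```

Emit:
apply_moves(
  targets=[
    {"travel":[0,0,0],"roll":-0.8,"jaw":0},
    {"travel":[8,3,38],"roll":0,"jaw":0},
    {"travel":[8,3,38],"roll":0,"jaw":0},
    {"travel":[8,3,38],"roll":0,"jaw":0},
    {"travel":[8,4,30],"roll":0,"jaw":0},
    {"travel":[1,0,9],"roll":0,"jaw":0},
    {"travel":[0,0,0],"roll":0,"jaw":0},
  ],
)

```text
clock: 4.35
tool_pos: [0.5034, 0.2831, 0.0952]
orientation: [180.0, -0.1, -98.7]
force: [1.3, 0.7, 0.3]
opening: 0.001
gripper_force: 0.0
```

Run:
```python
from h import *
o=ctrl.get_obs();im=ctrl.snapshot("wrist")[:,:,::-1]
cv2.imwrite("pics/w2.png",im);print(o["tool_pos"],o["orientation"],o["force"])
```

```text
[0.50342478 0.28313602 0.09517717] [ 1.79955859e+02 -8.95498274e-02 -9.87176243e+01] [1.26875423 0.70697133 0.26293817]
```

View pics/w2.png

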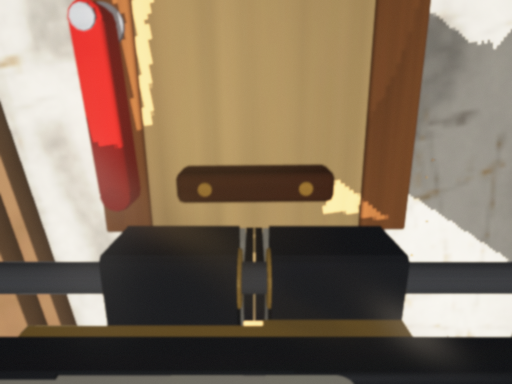

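The batten is centred ahead of the closed fingers, at (177–333, 165–202). The catch (tip at 120,205) is clear of them on the left.

Emit:
apply_moves(
  targets=[
    {"travel":[10,0,0],"roll":0,"jaw":0},
    {"travel":[5,0,0],"roll":0,"jaw":0},
    {"travel":[5,0,0],"roll":0,"jaw":0},
    {"travel":[8,0,0],"roll":0,"jaw":0},
    {"travel":[10,0,0],"roll":0,"jaw":0},
    {"travel":[10,0,0],"roll":0,"jaw":0},
    {"travel":[10,0,0],"roll":0,"jaw":0},
    {"travel":[10,0,0],"roll":0,"jaw":0},
  ],
)

```text
clock: 5.2
tool_pos: [0.4931, 0.2161, 0.0956]
orientation: [-180.0, 0.0, -98.7]
force: [1.8, 2.0, 2.1]
opening: 0.0006
gripper_force: 0.9
```

Emit:
apply_moves(
  targets=[
    {"travel":[8,0,0],"roll":0,"jaw":0},
    {"travel":[8,0,0],"roll":0,"jaw":0},
    {"travel":[5,0,0],"roll":0,"jaw":0},
    {"travel":[3,0,0],"roll":0,"jaw":0},
    {"travel":[3,0,0],"roll":0,"jaw":0},
  ],
)

```text
clock: 5.7
tool_pos: [0.4889, 0.1901, 0.0955]
orientation: [180.0, -0.0, -98.7]
force: [0.2, 1.6, 0.1]
opening: 0.0002
gripper_force: 0.8
```

Emit:
apply_moves(
  targets=[
    {"travel":[2,0,0],"roll":0,"jaw":0},
    {"travel":[0,0,0],"roll":0,"jaw":0},
  ],
)

```text
clock: 5.9
tool_pos: [0.4885, 0.188, 0.0954]
orientation: [180.0, -0.0, -98.7]
force: [-0.1, 0.3, 0.1]
opening: 0.0006
gripper_force: 0.2
```

Emit:
apply_moves(
  targets=[
    {"travel":[1.5,0,0],"roll":0,"jaw":0},
    {"travel":[1.5,0,0],"roll":0,"jaw":0},
    {"travel":[1,0,0],"roll":0,"jaw":0},
    {"travel":[0,0,0],"roll":0,"jaw":0},
  ],
)

```text
clock: 6.3
tool_pos: [0.4879, 0.1842, 0.0954]
orientation: [180.0, -0.0, -98.7]
force: [-1.0, 1.1, -0.5]
opening: 0.0002
gripper_force: 0.5
```

Emit:
apply_moves(
  targets=[
    {"travel":[1,0,0],"roll":0,"jaw":0},
  ],
)

```text
clock: 6.4
tool_pos: [0.488, 0.1839, 0.0955]
orientation: [-180.0, 0.1, -98.7]
force: [-2.2, 6.8, -1.3]
opening: 0.0004
gripper_force: 3.4
```

Emit:
apply_moves(
  targets=[
    {"travel":[1,0,0],"roll":0,"jaw":0},
  ],
)

```text
clock: 6.5
tool_pos: [0.488, 0.1838, 0.0955]
orientation: [-180.0, 0.1, -98.7]
force: [-3.1, 11.1, -2.1]
opening: 0.0005
gripper_force: 5.3
```

The lid is against its stop: the position stopped changing while the force rose to 11 N. I back off and look, and check the far side before reaching behind the catch.

Emit:
apply_moves(
  targets=[
    {"travel":[-3,0,0],"roll":0,"jaw":0},
    {"travel":[-15,0,-15],"roll":0,"jaw":0},
    {"travel":[-30,0,-35],"roll":0,"jaw":0},
    {"travel":[-30,0,-40],"roll":0,"jaw":0},
    {"travel":[0,0,-40],"roll":0,"jaw":0},
    {"travel":[0,0,0],"roll":0,"jaw":0},
    {"travel":[0,0,0],"roll":0,"jaw":0},
  ],
)

```text
clock: 7.2
tool_pos: [0.4996, 0.2596, 0.2262]
orientation: [-180.0, 0.1, -98.7]
force: [-1.3, 0.2, -1.5]
opening: 0.0007
gripper_force: 0.0
```

Run:
```python
from h import *
o=ctrl.get_obs();im=ctrl.snapshot("wrist")[:,:,::-1];s=ctrl.snapshot("scene")[:,:,::-1]
out=np.zeros((590,800,3),np.uint8);out[:288,:384]=cv2.resize(im,(384,288));out[:288,390:]=cv2.resize(im[0:180,20:276],(410,288))
out[290:,:]=cv2.resize(s[130:230,60:327],(800,300))
cv2.imwrite("pics/w3.png",out);cv2.imwrite("pics/w3raw.png",im);print(o["tool_pos"],o["orientation"],o["force"])
```

```text
[0.49955538 0.25956334 0.22623722] [-1.79960533e+02  5.93700478e-02 -9.86766897e+01] [-1.27758927  0.22342022 -1.45654512]
```

View pics/w3.png

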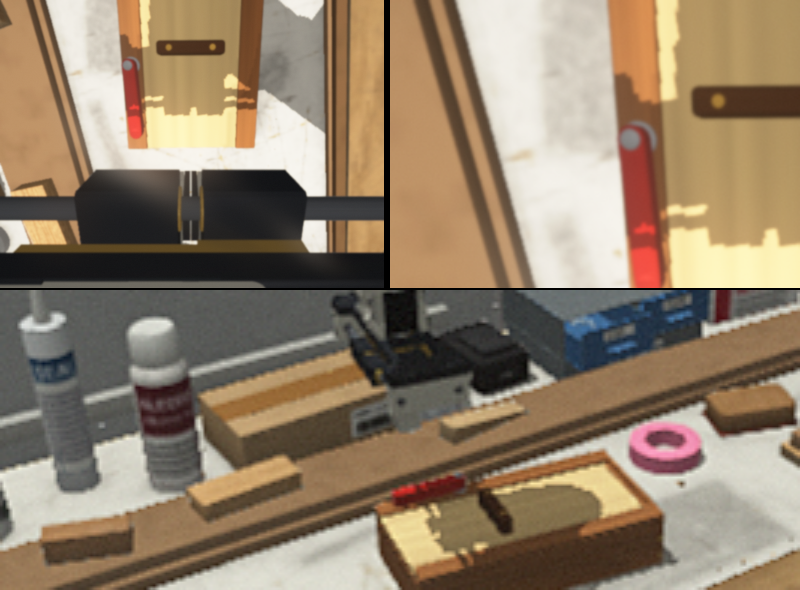

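The picture shows the lid shut, flush with the lip ends. The batten (raw px 208–299, 53–73) is just ahead of the catch screw (174,86). The catch is still open, tip at (181,182). The bench rail on the far side is low, and the carton stands well behind it.

Run:
```python
from h import *
im=cv2.imread("pics/w3raw.png");o=ctrl.get_obs();W=cam("wrist",o)
m=((im[:,:,2]>110)&(im[:,:,1]<70)&(im[:,:,0]<80)).astype(np.uint8);m[:,:120]=0;m[:,230:]=0
c=max(cv2.findContours(m,0,1)[0],key=cv2.contourArea);r=cv2.minAreaRect(c);print(r,cv2.boundingRect(c))
ex=np.array([.9885,-.1513]);ey=np.array([.1513,.9885]);O=np.array([.480,.1365])
b=lambda w:np.round([(w[:2]-O)@ex,(w[:2]-O)@ey],4)
for p in cv2.boxPoints(r): print("bar",p.round(),b(ray(W,p,.0885)))
for n,p,z in[("pivot",(174,86),.0885),("bat",(208,73),.086),("bat",(299,73),.086),("lipendR",(342,197),.0705),("lipendL",(171,197),.0705),("rail@.03",(110,180),.03),("rail@.06",(110,180),.06)]:print(n,b(ray(W,p,z)))
print("tcp",b(o["tool_pos"]))
```

```text
((177.26480102539062, 127.33181762695312), (97.23351287841797, 19.58954429626465), 84.14398956298828) (164, 79, 27, 97)
bar [163.  80.] [0.0692 0.0411]
bar [182.  78.] [0.0544 0.0397]
bar [192. 175.] [0.0506 0.1142]
bar [172. 177.] [0.0665 0.1159]
pivot [0.0609 0.0455]
bat [0.0351 0.036 ]
bat [-0.0336  0.036 ]
lipendR [-0.0771  0.1386]
lipendL [0.0733 0.1386]
rail@.03 [0.1424 0.1333]
rail@.06 [0.1296 0.1258]
tcp [0.0002 0.1236]
```

Emit:
apply_moves(
  targets=[
    {"travel":[8,-35,0],"roll":0,"jaw":0},
    {"travel":[8,-35,0],"roll":0,"jaw":0},
    {"travel":[8,-35,0],"roll":0,"jaw":0},
    {"travel":[0,0,30],"roll":0,"jaw":0},
    {"travel":[0,0,30],"roll":0,"jaw":0},
    {"travel":[0,0,30],"roll":0,"jaw":0},
    {"travel":[0,0,30],"roll":0,"jaw":0},
    {"travel":[0,0,8],"roll":0,"jaw":0},
    {"travel":[0,0,0],"roll":0,"jaw":0},
  ],
)

```text
clock: 8.2
tool_pos: [0.5987, 0.2189, 0.0954]
orientation: [179.8, -0.2, -98.7]
force: [-0.7, 0.0, -0.1]
opening: 0.0003
gripper_force: 0.0
```

Run:
```python
from h import *
o=ctrl.get_obs();im=ctrl.snapshot("wrist")[:,:,::-1]
cv2.imwrite("pics/w4.png",im)
ex=np.array([.9885,-.1513]);ey=np.array([.1513,.9885]);w=o["tool_pos"][:2]-[.480,.1365];print(w@ex,w@ey,o["tool_pos"],o["force"])
```

```text
0.10486976622998402 0.09937951917024938 [0.59869704 0.21886789 0.09542393] [-0.74604133  0.01331795 -0.14765431]
```

View pics/w4.png

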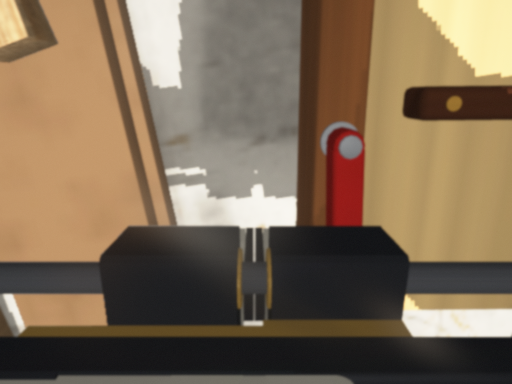

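The fingers are just outside the catch: bar at (327–363, 130–225), screw at (350,146). I sweep it round, tips a little higher.

Emit:
apply_moves(
  targets=[
    {"travel":[0,0,-2.5],"roll":0,"jaw":0},
    {"travel":[-0.8,8,0],"roll":0,"jaw":0},
    {"travel":[-0.8,7,0],"roll":0,"jaw":0},
    {"travel":[-0.8,6,0],"roll":0,"jaw":0},
    {"travel":[-0.8,5,0],"roll":0,"jaw":0},
    {"travel":[-0.8,5,0],"roll":0,"jaw":0},
  ],
)

```text
clock: 8.85
tool_pos: [0.5693, 0.2289, 0.1004]
orientation: [-180.0, 0.0, -98.7]
force: [0.8, -1.3, 0.5]
opening: 0.0005
gripper_force: 0.3
```

Emit:
apply_moves(
  targets=[
    {"travel":[0,5,0],"roll":0,"jaw":0},
    {"travel":[0,5,0],"roll":0,"jaw":0},
    {"travel":[1,5,0],"roll":0,"jaw":0},
    {"travel":[2,5,0],"roll":0,"jaw":0},
    {"travel":[2,5,0],"roll":0,"jaw":0},
    {"travel":[3,4,0],"roll":0,"jaw":0},
  ],
)

```text
clock: 9.45
tool_pos: [0.5394, 0.225, 0.1001]
orientation: [-180.0, 0.0, -98.7]
force: [0.7, 1.1, 0.8]
opening: 0.0004
gripper_force: 0.3
```

Run:
```python
from h import *
o=ctrl.get_obs();im=ctrl.snapshot("wrist")[:,:,::-1]
cv2.imwrite("pics/w5.png",im)
ex=np.array([.9885,-.1513]);ey=np.array([.1513,.9885]);w=o["tool_pos"][:2]-[.480,.1365];print(w@ex,w@ey,o["tool_pos"],o["force"])
```

```text
0.045337971547378474 0.0964618195407428 [0.53940984 0.22499076 0.10006115] [0.6806284  1.05819161 0.76136776]
```

View pics/w5.png

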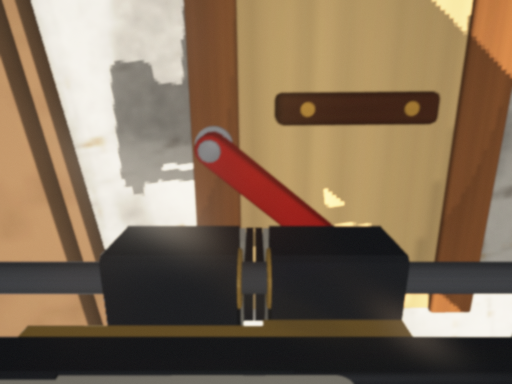

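The catch is about halfway round: screw at (209,151), bar running to (325,222). I continue.

Emit:
apply_moves(
  targets=[
    {"travel":[3,4.5,0],"roll":0,"jaw":0},
    {"travel":[3,4.5,0],"roll":0,"jaw":0},
    {"travel":[3,4.5,0],"roll":0,"jaw":0},
    {"travel":[3,4.5,0],"roll":0,"jaw":0},
    {"travel":[3,4.5,0],"roll":0,"jaw":0},
    {"travel":[3,2.5,0],"roll":0,"jaw":0},
    {"travel":[3,2.5,0],"roll":0,"jaw":0},
    {"travel":[3,2.5,0],"roll":0,"jaw":0},
    {"travel":[2,2,0],"roll":0,"jaw":0},
    {"travel":[0,0,0],"roll":0,"jaw":0},
  ],
)

```text
clock: 10.5
tool_pos: [0.504, 0.2039, 0.1]
orientation: [180.0, -0.0, -98.7]
force: [0.3, 0.3, 0.5]
opening: 0.0004
gripper_force: 0.0
```

Emit:
apply_moves(
  targets=[
    {"travel":[1,0,0],"roll":0,"jaw":0},
    {"travel":[1,0,0],"roll":0,"jaw":0},
  ],
)

```text
clock: 10.7
tool_pos: [0.504, 0.2022, 0.1]
orientation: [180.0, -0.0, -98.7]
force: [-0.5, 0.5, 0.7]
opening: 0.0005
gripper_force: 0.3
```

Emit:
apply_moves(
  targets=[
    {"travel":[1,0,0],"roll":0,"jaw":0},
  ],
)

```text
clock: 10.8
tool_pos: [0.5038, 0.2012, 0.1]
orientation: [180.0, -0.0, -98.7]
force: [-0.1, 0.9, -0.2]
opening: 0.0005
gripper_force: 0.3
```

Emit:
apply_moves(
  targets=[
    {"travel":[1,0,0],"roll":0,"jaw":0},
    {"travel":[0.5,0,0],"roll":0,"jaw":0},
  ],
)

```text
clock: 11.0
tool_pos: [0.5036, 0.1996, 0.1]
orientation: [180.0, -0.0, -98.7]
force: [-0.7, 1.0, -0.3]
opening: 0.0004
gripper_force: 0.3
```

Emit:
apply_moves(
  targets=[
    {"travel":[0.7,0,0],"roll":0,"jaw":0},
  ],
)

```text
clock: 11.1
tool_pos: [0.5035, 0.199, 0.1]
orientation: [180.0, 0.0, -98.7]
force: [-1.0, 1.3, -0.2]
opening: 0.0002
gripper_force: 0.5
```

Emit:
apply_moves(
  targets=[
    {"travel":[0.7,0,0],"roll":0,"jaw":0},
  ],
)

```text
clock: 11.2
tool_pos: [0.5035, 0.1988, 0.1001]
orientation: [-180.0, 0.1, -98.7]
force: [-1.6, 5.0, -0.3]
opening: 0.0004
gripper_force: 2.3
```

Emit:
apply_moves(
  targets=[
    {"travel":[0.7,0,0],"roll":0,"jaw":0},
  ],
)

```text
clock: 11.3
tool_pos: [0.5035, 0.1986, 0.1001]
orientation: [-180.0, 0.1, -98.7]
force: [-1.1, 6.3, -1.8]
opening: 0.0005
gripper_force: 3.6
```

The catch is at its stop; the force rises with no further travel, at the predicted position. I withdraw and look.

Emit:
apply_moves(
  targets=[
    {"travel":[-3,0,0],"roll":0,"jaw":0},
    {"travel":[-15,0,-15],"roll":0,"jaw":0},
    {"travel":[-30,0,-35],"roll":0,"jaw":0},
    {"travel":[-20,0,-40],"roll":0,"jaw":0},
    {"travel":[0,0,-30],"roll":0,"jaw":0},
    {"travel":[0,0,0],"roll":0,"jaw":0},
    {"travel":[0,0,0],"roll":0,"jaw":0},
  ],
)

```text
clock: 12.0
tool_pos: [0.5135, 0.2649, 0.2206]
orientation: [-180.0, 0.0, -98.7]
force: [-1.1, 0.1, -0.8]
opening: 0.0002
gripper_force: 0.0
```

Run:
```python
from h import *
o=ctrl.get_obs();im=ctrl.snapshot("wrist")[:,:,::-1];W=cam("wrist",o)
cv2.imwrite("pics/w6.png",im)
m=((im[:,:,2]>110)&(im[:,:,1]<70)&(im[:,:,0]<80)).astype(np.uint8);m[200:]=0
c=max(cv2.findContours(m,0,1)[0],key=cv2.contourArea);r=cv2.minAreaRect(c);print(r)
ex=np.array([.9885,-.1513]);ey=np.array([.1513,.9885])
for p in cv2.boxPoints(r):
    w=ray(W,p,.0885)[:2]-[.480,.1365];print(p.round(),(w@ex).round(4),(w@ey).round(4))
```

```text
((235.5, 76.5), (21.0, 107.0), 90.0)
[182.  66.] 0.0671 0.0401
[289.  66.] -0.0114 0.0401
[289.  87.] -0.0118 0.0549
[182.  87.] 0.0679 0.0549
```

View pics/w6.png

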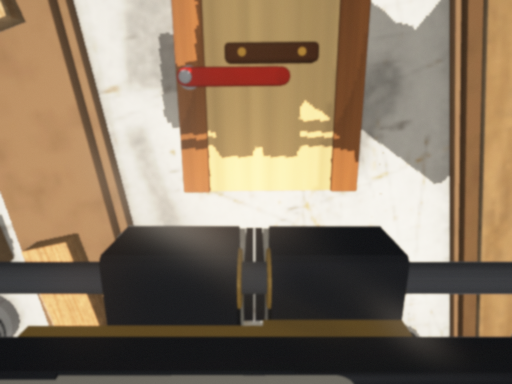

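The catch lies square across the lid, bar at (182–289, 66–87), just behind the batten (225–318, 42–62). The lid is shut and the robot is clear.

```bash
python3 -c "
from plant import ctrl
print(ctrl.close_job())"
```

```text
the job is handed in; nothing more can be done
None
```

The lid is pushed fully shut with the masking tape still inside, the catch is swung round to its stop square behind the batten, and I handed the job in at about 12 s with the arm clear of everything.

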